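Seat the rocking pan support and put the kettle on

ROBOT

A 6-joint arm with a two-finger parallel gripper is mounted at the origin on a cart in front of the work surface, level with it; the furniture and walls round the work are solid. World frame = base frame: x ahead of the robot, y to its left, z up, the work surface at z = 0. Lengths are in m, angles in degrees, forces in N, time in s.
With the tool pointing down it reaches from about 0.35 to 0.875 m from the base axis. Payload 4.2 kg.
Tool frame: the origin (TCP) lies between the finger pads; the fingertips stand 19 mm ahead of it and the grasp point (between the pads) is the TCP; z points along the fingers, y is the line along which they close (so a half turn about z gives the same grasp; the last joint's range is limited). The gripper opens to 87 mm and grips with 3 to 60 N. Pads are 19 mm wide; open, the fingers measure 117 mm over their backs; the gripper's body (75 mm by 190 mm) begins 51 mm behind the grasp point.
Start: joints at [-56.287, 22.042, 0.453, 0, -68.411, -14.817], TCP at [0.202, -0.591, 0.242] pointing down, gripper open.
Joint ranges: [-179.83, 179.83], [-69.29, 118.12], [-61.27, 80.66], [-181.25, 117.63], [-171.15, -9.14], [-177.46, 177.46]. Speed limits (degrees/s): [159.86, 159.86, 180, 180, 180, 180].

INTERFACE

Orientations are given as a 3x3 rotation matrix whose columns are the frame's x, y, z axes.
In Python, from station import r gives the robot as it stands.
- The arm moves only by the tool drive_tool, never from a script. Its argument "steps" is one flat list of numbers, 7 for each row, row after row: the turn, a rotation vector about the tool's x, y, z in rad, then the shift along the tool's x, y, z in m, then the opening, from 0 (shut) to 1 (fully open). A call has 1 to 10 rows; each row shifts and turns the commanded pose from where the row before left it, along the tool's axes as they then stand; what a row does not reach is not made up. A row lasts 1/12 s, in which the tool goes at most 41.7 mm and 7.16 degrees, less where a joint would pass 70% of its speed; a pose out of reach is approached as far as the arm can. A call is refused whole if a number of a shift passes 0.0417 or a number of a turn 0.125, either way. A call with a gripper value outside its range is refused whole. The fingers move at their own pace and stop on an object; the grip force is fixed at half the most. Time passes only in rows, so rows that do not move let the fingers close. It gives the time, the measured TCP pose, the force, the opening and the grip force at its end, in the units of the state.
- r.sense(): the state, without advancing time (a new reading comes with each control period).
- r.capture(name): name is "scene" or "top" or "wrist"; returns the picture (384x512x3 uint8, blue, green, red); there is no depth.
- r.camera_params(name): a dict with "camera_matrix" (3x3 intrinsics, pixels), "extrinsics" (4x4, takes a point from world to camera coordinates). Camera axes: x right, y down, z forward; pixel columns grow to the right and rows downward; lengths in m; the calibration is good to about 2 mm. A picture is of the moment at which its call begins: read the wrist's pose just before it. camera_params takes no time and is no camera call; for the wrist camera it gives the pose at the moment of the call.
- r.finish_job(): hands the job in; it is judged then, once.
The state is a dict: "time_s": time; "joints": joint angles; "joint_velocities": joint speeds; "effort": joint torques, N m; "tcp_pos": TCP position; "ee_rot": TCP orientation; "wrist_force": force on the tool from outside, world axes, zero at the start; "moment": the same for the moment, N m; "gripper_width": opening from 0.0 (shut) to 1.0 (fully open); "gripper_force": force on a finger pad.
Only numpy, scipy, OpenCV 4.12 (cv2) and the standard library are available. Lean on these libraries where they do the work, as an engineer would, in place of code of your own. Each camera call takes 0.05 s, during which the arm holds its last target. There are 200 camera calls.

TASK

The pan support on the single-burner gas hob has been put back turned the wrong way, so its feet miss their notches and it stands too high and rocks. Without lifting it off the hob, push it round until all four of its feet drop into their notches and it sits level and steady; only then pick up the kettle and lower it, without dropping it, onto the pan support, upright and centred over the burner. Leave the other things on the counter where they are.

Things in the scene. Friction and masses are not known exactly. Their poses are not given: they have to be found in the camera images.
- hob: Fixed single-burner gas hob: square brushed-steel box 220 x 220 mm, deck 45 mm above the counter, black control knob in the middle of its front (-x) face, a round burner bowl on the deck. Origin: centre of its underside, at counter height; x points to its back, z up. It stands on the left or on the right of the counter, turned by up to 0.3 rad.
- burner (a point): Centre of the bowl, 58 mm above the counter; axes as the hob. Steel bowl: lip of inner radius 92 mm, outer 99 mm, rim 72 mm above the counter; inside it a flat ledge, radius 71 to 92 mm, 58 mm above the counter; burner of radius 29 mm in the middle, top 68 mm above the counter.
- notch (a point): One of four V notches (90 degree V, 8 mm deep, 16 mm wide) that cross the ledge radially at +37, -37, +143 and -143 degrees from the hob's +x axis: a rectangle, not a square. This point: over the notch at +37 degrees, 82 mm from the bowl's centre, at ledge height. A low pressed rib on the deck outside the lip points at each notch. A notch draws a foot in from about 4 degrees away.
- pan_support: Loose dark metal pan support, 0.6 kg, four arms and four feet, in the bowl. Origin: on its centre line at the level of the feet's lowest edges; z up. Starts about 65 to 115 degrees off its seats, origin about 58 mm above the counter. Seated: its x axis parallel to the hob's x (either way round) and the origin 50 mm above the counter, as all feet drop 8 mm into the notches.
- support_arm_end (a point): Outer end, top edge, of the arm at +37 degrees from the pan support's +x; the others are at -37, +143, -143. Arms are straight and radial, 9 mm thick, 32 to 106 mm from the centre, underside 30 mm and top 46 mm above the origin, joined by a ring of 55 mm radius (9 mm bar). The lip keeps the support centred to about 5 mm, so an arm pushed sideways turns it.
- foot (a point): Lowest edge of the foot under that arm, 82 mm from the centre; each arm has one: folded angle, a V 15 mm long, edge down, running radially. It slides easily (a few newtons). At about 74 or 106 degrees off, two opposite feet hang over notches that are not theirs: there it rocks and catches, and must be pushed on past (about 10 N). Near home it can stop with two feet in and two high: nudge on.
- kettle: Loose small steel kettle, 0.45 kg: round body of 60 mm radius (54 mm at the flat base), lid knob top at 110 mm, short spout on its +x side reaching 103 mm from the centre, fixed handle arched over the top along its x axis, top at 158 mm. Origin: centre of the base; z up. It stands on the counter on the other side from the hob.
- kettle_grip (a point): Middle of the kettle handle's straight black grip, 150 mm above the base, above its centre; the grip is 78 mm long along x, 16 mm wide and 16 mm high.
- mug: Bystander: green and cream mug with a handle, 99 mm high, at the left side. Origin: centre of its underside.
- tuna_tin: Bystander: flat round tin, 86 mm across, 40 mm high, at the left side. Origin: centre of its underside.
- spice_1: Bystander: spice jar with a dark cap, 41 mm across, 105 mm high, at the back. Origin: centre of its underside.
- spice_2: Bystander: second spice jar with a dark cap, 41 mm across, 105 mm high, at the back. Origin: centre of its underside.
- spice_3: Bystander: spice jar with a green cap, 46 mm across, 106 mm high, standing between the hob's and the kettle's places. Origin: centre of its underside.
- honey_jar: Bystander: honey jar, 71 mm across, 110 mm high, at the back. Origin: centre of its underside.
- apple_0: Bystander: apple, 71 mm, on the chopping board at the right side. Origin: under its centre.
- apple_1: Bystander: apple, 71 mm, on the chopping board at the right side. Origin: under its centre.
- apple_2: Bystander: apple, 69 mm, on the chopping board at the right side. Origin: under its centre.

How it is judged:
By the outcome, as a careful person would: the job done as asked, in the order asked, and still so for the second after the job is handed in, with the robot touching nothing.
It also fails if it takes over 64 s, if anything falls off the work surface, if the arm or the gripper's body presses on something with over 40 N, if the wrist force passes 120 N, or if a joint passes its speed limit or range.

## Working session

There is one attempt and no reset: what is moved stays moved. The work goes in short steps, Python scripts to look and compute and a tool call to move; the robot and the scene stay as the last step left them, time stands still between calls to the robot, and variables do not carry over. Pictures are saved under pics/ and viewed, at most 10 in all, crops included, and the job is handed in when it is done.

Besides the shell and the picture viewer there is one more tool, called after "Call:" by a JSON object that holds its "method" and its "body". drive_tool: Moves the arm, as the interface text tells. Its arguments: {"type":"object","properties":{"steps":{"type":"array"}},"required":["steps"]}

```bash
mkdir -p pics; ls; python3 - <<'E'
from station import r
import cv2,numpy as np
a=r.capture("scene");b=r.capture("top")
cv2.imwrite("pics/a.png",a);cv2.imwrite("pics/b.png",b)
for n in("scene","top","wrist"):
    p=r.camera_params(n);print(n,np.round(p["camera_matrix"],1).tolist(),np.round(p["extrinsics"],3).tolist())
s=r.sense();print(s["time_s"],s["tcp_pos"],np.round(s["ee_rot"],3).tolist())
E
```

```text
pics
scene [[346.7, 0.0, 253.2], [0.0, 346.7, 190.7], [0.0, 0.0, 1.0]] [[-0.504, -0.864, -0.006, 0.244], [-0.368, 0.221, -0.903, 0.34], [0.781, -0.453, -0.429, 0.889], [0.0, 0.0, 0.0, 1.0]]
top [[457.5, 0.0, 245.4], [0.0, 457.5, 194.1], [0.0, 0.0, 1.0]] [[0.317, -0.948, -0.014, -0.211], [-0.793, -0.257, -0.552, 0.48], [0.52, 0.186, -0.833, 1.539], [0.0, 0.0, 0.0, 1.0]]
wrist [[301.3, 0.0, 251.1], [0.0, 301.3, 192.2], [0.0, 0.0, 1.0]] [[-0.325, 0.946, 0.003, 0.624], [0.917, 0.314, 0.244, -0.029], [0.23, 0.082, -0.97, 0.391], [0.0, 0.0, 0.0, 1.0]]
0.1 [ 0.20224567 -0.59083816  0.24054974] [[-0.946, -0.324, -0.001], [-0.324, 0.946, 0.002], [0.0, 0.002, -1.0]]
```

View pics/a.png

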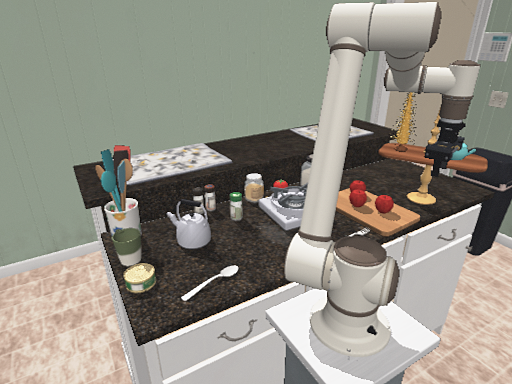

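View pics/b.png

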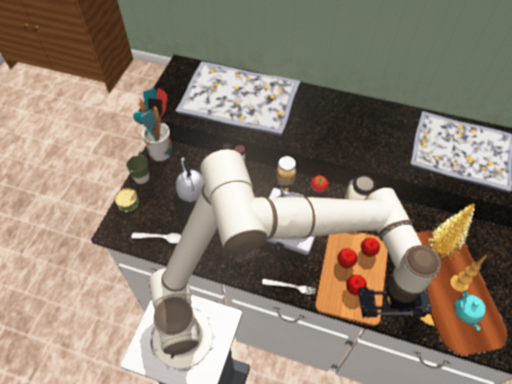

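Scene: kettle at about (193,240), hob at (288,207) partly hidden by the arm, spice_3 at (236,207). Top: kettle (190,185), hob under the arm around (295,220). I'll cast rays for rough positions.

```bash
cat > h.py <<'E'
from station import r
import numpy as np,cv2
def cam(n):
    p=r.camera_params(n);return np.array(p["camera_matrix"]),np.array(p["extrinsics"])
def cast(c,uv,z):
    K,E=c;R=E[:3,:3];o=-R.T@E[:3,3];d=R.T@np.linalg.inv(K)@[uv[0],uv[1],1]
    return o+d*(z-o[2])/d[2]
def proj(c,p):
    K,E=c;q=K@(E[:3,:3]@np.array(p)+E[:3,3]);return q[:2]/q[2]
E
python3 - <<'E'
from h import *
s=cam("scene");t=cam("top")
print("hob",cast(s,(291,203),.08),"kettle base",cast(s,(193,240),.0),"spice3",cast(s,(237,218),0),"mid",cast(t,(189,187),.06), "honey",cast(t,(287,165),.1))
K,E=cam("wrist");print("wrist cam in tool", (np.array(r.sense()["ee_rot"]).T@(-E[:3,:3].T@E[:3,3]-r.sense()["tcp_pos"])).round(3), (E[:3,:3]@np.array(r.sense()["ee_rot"])).round(2).tolist())
E
```

```text
hob [ 0.49478426 -0.17399687  0.08      ] kettle base [0.56515721 0.20119779 0.        ] spice3 [ 0.62348174 -0.00735067  0.        ] mid [0.53671576 0.1911537  0.06      ] honey [ 0.72993964 -0.1525352   0.1       ]
wrist cam in tool [ 0.067 -0.    -0.143] [[0.0, 1.0, -0.0], [-0.97, 0.0, -0.24], [-0.24, 0.0, 0.97]]
```

Call:
{"method": "drive_tool", "body": {"steps": [0, 0, 0.11, 0, 0, -0.02, 1, 0, 0, 0.11, 0, 0, -0.02, 1, 0, 0, 0.11, 0, 0, -0.02, 1, 0, 0, 0, -0.0215, 0.03, 0, 1, 0, 0, 0, -0.0215, 0.03, 0, 1, 0, 0, 0, -0.0215, 0.03, 0, 1, 0, 0, 0, -0.0215, 0.03, 0, 1, 0, 0, 0, -0.0215, 0.03, 0, 1, 0, 0, 0, -0.0215, 0.03, 0, 1, 0, 0, 0, -0.0215, 0.03, 0, 1]}}

```text
time_s: 0.93
tcp_pos: [0.3534, -0.3796, 0.3012]
ee_rot: [[-1.0, 0.001, -0.0], [0.0, 1.0, 0.001], [0.0, 0.001, -1.0]]
wrist_force: [1.5, -0.3, 0.2]
gripper_width: 0.996
gripper_force: 0.0
```

Call:
{"method": "drive_tool", "body": {"steps": [0, 0, 0, -0.0215, 0.03, 0, 1, 0, 0, 0, -0.0215, 0.03, 0, 1, 0, 0, 0, -0.0215, 0.03, 0, 1, 0, 0, 0, -0.0215, 0.03, 0, 1, 0, 0, 0, -0.0215, 0.03, 0, 1, 0, 0, 0, -0.0215, 0.03, 0, 1, 0, 0, 0, -0.0215, 0.03, 0, 1, 0, 0, 0, 0, 0, 0, 1]}}

```text
time_s: 1.6
tcp_pos: [0.5063, -0.1672, 0.3007]
ee_rot: [[-1.0, -0.005, 0.0], [-0.005, 1.0, 0.001], [-0.0, 0.001, -1.0]]
wrist_force: [-0.7, -0.5, 0.8]
gripper_width: 1.002
gripper_force: 0.0
```

```bash
python3 - <<'E'
from h import *
s=r.sense();print(s["time_s"],s["tcp_pos"],np.round(s["ee_rot"],3).tolist())
a=r.capture("wrist");cv2.imwrite("pics/w1raw.png",a);cv2.imwrite("pics/w1.png",cv2.resize(a,(768,576)))
c=cam("wrist");np.savez("w1",K=c[0],E=c[1])
cv2.imwrite("pics/s2.png",r.capture("scene"))
E
```

```text
1.6 [ 0.50633178 -0.1672452   0.30066573] [[-1.0, -0.005, 0.0], [-0.005, 1.0, 0.001], [-0.0, 0.001, -1.0]]
```

View pics/w1.png

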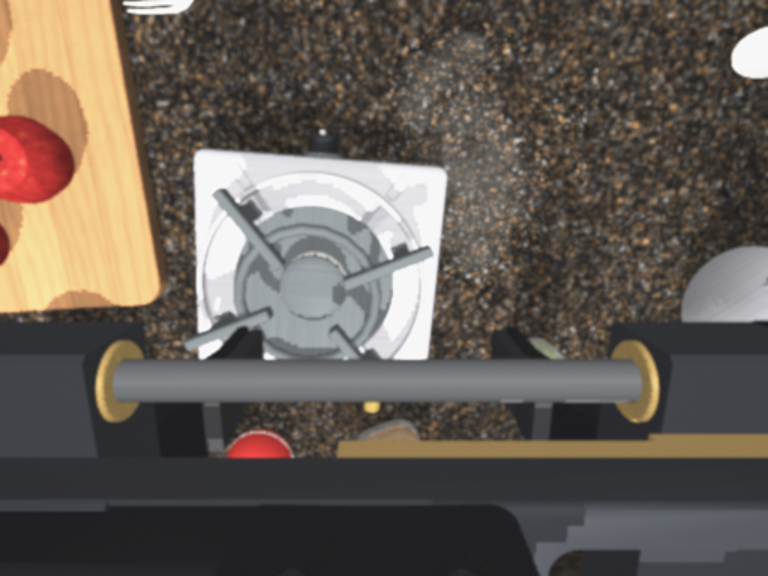

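The picture shows the hob with knob at top (322,135), front corners at (196,151) and (446,168). The support arm ends are at (220,195), (432,252) and (188,345), with the fourth hidden near (375,356). The kettle is at far right.

```bash
python3 - <<'E'
from h import *
d=np.load("w1.npz");c=(d["K"],d["E"])
P=lambda u,v,z:cast(c,(u/1.5,v/1.5),z)[:2]
fl=P(196,151,.045);fr=P(446,168,.045)
v=fl-fr  # front edge: image left = -Y
x=np.array([-v[1],v[0]])/np.linalg.norm(v)  # candidate back dir
if x[0]<0:x=-x
hc=(fl+fr)/2+.11*x
print("edge len",np.linalg.norm(v),"hob centre",hc,"yaw",np.degrees(np.arctan2(x[1],x[0])))
# bowl lip circle by eye: outline left203 right421 top172 (z .072)
A,B,C,D=[P(*p,.104) for p in((220,195),(432,252),(188,345),(375,356))]
m=(B+C)/2
for n,p in zip("ABCD",(A,B,C,D)):print(n,p.round(4),np.linalg.norm(p-hc).round(4),np.degrees(np.arctan2(*(p-hc)[::-1])).round(1))
print("mid BC",m,"mid AD",(A+D)/2)
print("lip x-centre", P(203,270,.072),P(421,270,.072),P(312,172,.072))
E
```

```text
edge len 0.21244011992262582 hob centre [ 0.53519683 -0.2227174 ] yaw -3.436487667334791
A [ 0.4529 -0.2848] 0.1031 -143.0
B [ 0.4945 -0.1269] 0.1041 113.0
C [ 0.5708 -0.3196] 0.1032 -69.8
D [ 0.5794 -0.1699] 0.0689 50.1
mid BC [ 0.5326244  -0.22325899] mid AD [ 0.51613868 -0.22731213]
lip x-centre [ 0.51609365 -0.31471193] [ 0.51512481 -0.1315936 ] [ 0.43586121 -0.22084342]
```

Call:
{"method": "drive_tool", "body": {"steps": [0, 0, 0, 0.0115, -0.028, 0.028, 0.45, 0, 0, 0, 0.0115, -0.028, 0.028, 0.45, 0, 0, 0, 0.0115, -0.028, 0.028, 0.45, 0, 0, 0, 0.0115, -0.029, 0.028, 0.45, 0, 0, -0.11, 0, 0, 0.006, 0.45, 0, 0, -0.11, 0, 0, 0.006, 0.45, 0, 0, -0.11, 0, 0, 0.006, 0.45, 0, 0, -0.11, 0, 0, 0.006, 0.45, 0, 0, -0.11, 0, 0, 0.006, 0.45, 0, 0, -0.108, 0, 0, 0.006, 0.45]}}

```text
time_s: 2.53
tcp_pos: [0.4563, -0.2852, 0.1534]
ee_rot: [[-0.789, -0.614, -0.001], [-0.614, 0.789, 0.0], [0.0, 0.0, -1.0]]
wrist_force: [-0.1, -0.4, -0.1]
gripper_width: 0.461
gripper_force: 0.0
```

Call:
{"method": "drive_tool", "body": {"steps": [0, 0, 0, 0, 0, 0, 0.45]}}

```text
time_s: 2.62
tcp_pos: [0.4557, -0.2848, 0.1525]
ee_rot: [[-0.792, -0.611, -0.003], [-0.611, 0.792, 0.001], [0.002, 0.003, -1.0]]
wrist_force: [0.1, 0.0, -0.2]
gripper_width: 0.454
gripper_force: 0.0
```

```bash
python3 - <<'E'
from h import *
s=r.sense();print(s["time_s"],s["tcp_pos"],np.round(s["ee_rot"],3).tolist(),s["joints"])
a=r.capture("wrist");c=cam("wrist")
np.savez("w2",K=c[0],E=c[1])
t=s["tcp_pos"]
cv2.circle(a,tuple(int(v) for v in proj(c,[t[0],t[1],.104])),4,(0,0,255),1)
cv2.imwrite("pics/w2.png",a)
E
```

```text
2.6167 [ 0.45568827 -0.28478709  0.15248209] [[-0.792, -0.611, -0.003], [-0.611, 0.792, 0.001], [0.002, 0.003, -1.0]] [-1.47159217e+01  1.84794367e+01 -1.89507484e+01 -2.79724508e-02
 -5.27433893e+01 -3.76056872e+01]
```

View pics/w2.png

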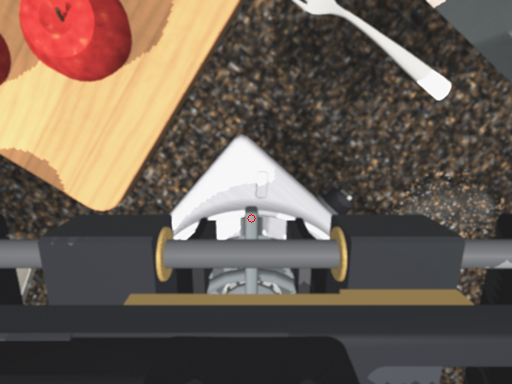

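The marker below the TCP sits on the arm's outer end at (251,217), centred sideways between the fingers. I'll go 8 mm inward and descend to straddle it.

Call:
{"method": "drive_tool", "body": {"steps": [0, 0, 0, -0.008, 0, 0.012, 0.45, 0, 0, 0, 0, 0, 0.013, 0.45, 0, 0, 0, 0, 0, 0.014, 0.45, 0, 0, 0, 0, 0, 0.014, 0.45, 0, 0, 0, 0, 0, 0, 0.3, 0, 0, 0, 0, 0, 0, 0.3, 0, 0, 0, 0, 0, 0, 0.3]}}

```text
time_s: 3.25
tcp_pos: [0.4644, -0.2798, 0.1018]
ee_rot: [[-0.792, -0.61, 0.001], [-0.61, 0.792, -0.001], [-0.001, -0.002, -1.0]]
wrist_force: [0.6, -0.9, -0.3]
gripper_width: 0.333
gripper_force: 0.0
```

Call:
{"method": "drive_tool", "body": {"steps": [0, 0, 0.044, 0, 0.004, 0, 0.3, 0, 0, 0.044, 0, 0.004, 0, 0.3, 0, 0, 0.044, 0, 0.004, 0, 0.3, 0, 0, 0.044, 0, 0.004, 0, 0.3, 0, 0, 0.044, 0, 0.004, 0, 0.3, 0, 0, 0.044, 0, 0.004, 0, 0.3, 0, 0, 0.044, 0, 0.004, 0, 0.3]}}

```text
time_s: 3.83
tcp_pos: [0.4517, -0.2562, 0.1028]
ee_rot: [[-0.94, -0.34, 0.005], [-0.34, 0.94, -0.002], [-0.004, -0.004, -1.0]]
wrist_force: [1.0, -1.4, 0.5]
gripper_width: 0.302
gripper_force: 1.1
```

Call:
{"method": "drive_tool", "body": {"steps": [0, 0, 0.044, 0, 0.004, 0, 0.3, 0, 0, 0.044, 0, 0.004, 0, 0.3, 0, 0, 0.044, 0, 0.004, 0, 0.3, 0, 0, 0.044, 0, 0.004, 0, 0.3, 0, 0, 0.044, 0, 0.004, 0, 0.3, 0, 0, 0.044, 0, 0.004, 0, 0.3, 0, 0, 0.044, 0, 0.004, 0, 0.3, 0, 0, 0.044, 0, 0.004, 0, 0.3, 0, 0, 0.044, 0, 0.004, 0, 0.3, 0, 0, 0.044, 0, 0.004, 0, 0.3]}}

```text
time_s: 4.67
tcp_pos: [0.4454, -0.2167, 0.1026]
ee_rot: [[-0.996, 0.093, 0.004], [0.093, 0.996, -0.002], [-0.005, -0.001, -1.0]]
wrist_force: [0.1, -2.5, 0.1]
gripper_width: 0.305
gripper_force: 1.2
```

Call:
{"method": "drive_tool", "body": {"steps": [0, 0, 0.044, 0, 0.004, 0, 0.3, 0, 0, 0.044, 0, 0.004, 0, 0.3, 0, 0, 0.044, 0, 0.004, 0, 0.3, 0, 0, 0.044, 0, 0.004, 0, 0.3, 0, 0, 0.044, 0, 0.004, 0, 0.3, 0, 0, 0.044, 0, 0.004, 0, 0.3, 0, 0, 0.044, 0, 0.004, 0, 0.3]}}

```text
time_s: 5.25
tcp_pos: [0.4513, -0.1894, 0.1026]
ee_rot: [[-0.921, 0.39, 0.004], [0.39, 0.921, -0.002], [-0.004, 0.0, -1.0]]
wrist_force: [-0.4, -3.3, 1.6]
gripper_width: 0.304
gripper_force: 2.4
```

Call:
{"method": "drive_tool", "body": {"steps": [0, 0, 0.044, 0, 0.004, 0, 0.3, 0, 0, 0.044, 0, 0.004, 0, 0.3, 0, 0, 0.044, 0, 0.004, 0, 0.3, 0, 0, 0.044, 0, 0.004, 0, 0.3, 0, 0, 0.044, 0, 0.004, 0, 0.3, 0, 0, 0.044, 0, 0.004, 0, 0.3]}}

```text
time_s: 5.75
tcp_pos: [0.4624, -0.1685, 0.1024]
ee_rot: [[-0.787, 0.617, 0.002], [0.617, 0.787, -0.001], [-0.003, 0.0, -1.0]]
wrist_force: [-0.8, -3.1, 1.8]
gripper_width: 0.299
gripper_force: 1.7
```

Call:
{"method": "drive_tool", "body": {"steps": [0, 0, 0.022, 0, 0.002, 0, 0.3, 0, 0, 0.022, 0, 0.002, 0, 0.3]}}

```text
time_s: 5.92
tcp_pos: [0.465, -0.1654, 0.1024]
ee_rot: [[-0.76, 0.65, 0.002], [0.65, 0.76, -0.001], [-0.003, 0.001, -1.0]]
wrist_force: [0.4, -3.6, 1.0]
gripper_width: 0.305
gripper_force: 1.6
```

Call:
{"method": "drive_tool", "body": {"steps": [0, 0, 0.022, 0, 0.002, 0, 0.3, 0, 0, 0.022, 0, 0.002, 0, 0.3]}}

```text
time_s: 6.08
tcp_pos: [0.4676, -0.162, 0.1022]
ee_rot: [[-0.73, 0.683, 0.003], [0.683, 0.73, -0.0], [-0.002, 0.001, -1.0]]
wrist_force: [0.6, -0.5, 0.1]
gripper_width: 0.306
gripper_force: 0.0
```

Call:
{"method": "drive_tool", "body": {"steps": [0, 0, 0.022, 0, 0.002, 0, 0.3, 0, 0, 0.022, 0, 0.002, 0, 0.3]}}

```text
time_s: 6.25
tcp_pos: [0.4704, -0.1589, 0.1022]
ee_rot: [[-0.699, 0.715, 0.003], [0.715, 0.699, -0.0], [-0.002, 0.002, -1.0]]
wrist_force: [-0.8, -0.2, -0.4]
gripper_width: 0.302
gripper_force: 0.0
```

```bash
python3 - <<'E'
from h import *
a=r.capture("wrist")[60:330,100:400];b=r.capture("scene")[160:250,220:360]
cv2.imwrite("pics/w3.png",np.hstack([cv2.resize(a,(400,360)),cv2.resize(b,(400,360),interpolation=cv2.INTER_CUBIC)]))
E
```

```text
(no output)
```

View pics/w3.png

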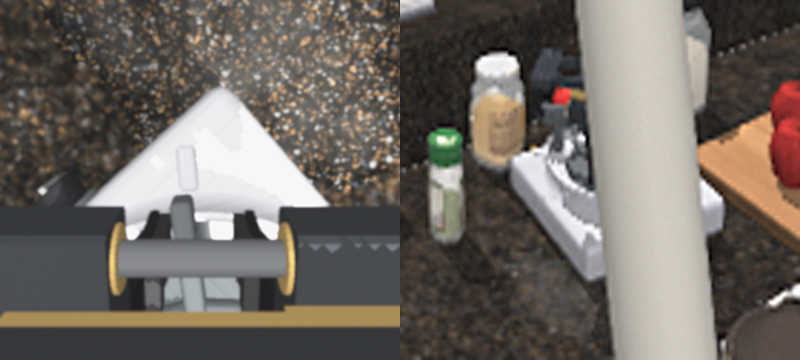

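The arm (181,200 in the crop) points at the rib (187,168), and the push force dropped to zero, so it probably fell in. I'll nudge gently to confirm that it resists.

Call:
{"method": "drive_tool", "body": {"steps": [0, 0, 0.022, 0, 0.002, 0, 0.3, 0, 0, 0.022, 0, 0.002, 0, 0.3]}}

```text
time_s: 6.52
tcp_pos: [0.4723, -0.1566, 0.1014]
ee_rot: [[-0.668, 0.745, -0.0], [0.745, 0.668, -0.001], [-0.001, -0.001, -1.0]]
wrist_force: [-2.3, -7.3, 1.8]
gripper_width: 0.301
gripper_force: 3.2
```

Call:
{"method": "drive_tool", "body": {"steps": [0, 0, 0, 0, 0.002, 0, 0.3, 0, 0, 0, 0, 0.002, 0, 0.3]}}

```text
time_s: 6.68
tcp_pos: [0.4727, -0.155, 0.1012]
ee_rot: [[-0.669, 0.743, -0.007], [0.743, 0.669, -0.003], [0.003, -0.007, -1.0]]
wrist_force: [-7.3, -10.7, 7.4]
gripper_width: 0.304
gripper_force: 6.3
```

Call:
{"method": "drive_tool", "body": {"steps": [0, 0, 0, 0, 0.001, 0, 0.3, 0, 0, 0, 0, 0.001, 0, 0.3]}}

```text
time_s: 6.85
tcp_pos: [0.473, -0.154, 0.101]
ee_rot: [[-0.669, 0.743, -0.01], [0.744, 0.669, -0.003], [0.004, -0.009, -1.0]]
wrist_force: [-7.4, -10.4, 7.2]
gripper_width: 0.302
gripper_force: 6.8
```

Call:
{"method": "drive_tool", "body": {"steps": [0, 0, 0, 0, -0.006, 0, 0.3, 0, 0, 0, 0, -0.003, 0, 0.3, 0, 0, 0, 0, 0, -0.02, 0.3, 0, 0, 0, 0, 0, -0.03, 0.3, 0, 0, 0, 0, 0, -0.04, 0.6, 0, 0, 0, 0, 0, -0.04, 1, 0, 0, 0, -0.02, 0.008, -0.035, 1, 0, 0, 0, -0.025, 0.01, -0.02, 1, 0, 0, 0, -0.025, 0.01, -0.02, 1, 0, 0, 0, -0.02, 0.008, 0, 1]}}

```text
time_s: 7.68
tcp_pos: [0.5608, -0.2018, 0.3114]
ee_rot: [[-0.669, 0.743, 0.011], [0.743, 0.669, -0.002], [-0.009, 0.007, -1.0]]
wrist_force: [-0.5, -1.0, -0.1]
gripper_width: 0.668
gripper_force: 0.0
```

Call:
{"method": "drive_tool", "body": {"steps": [0, 0, 0, 0, 0, 0, 1, 0, 0, 0, 0, 0, 0, 1, 0, 0, 0, 0, 0, 0, 1]}}

```text
time_s: 7.93
tcp_pos: [0.5567, -0.2004, 0.3049]
ee_rot: [[-0.669, 0.744, -0.001], [0.744, 0.669, 0.001], [0.002, -0.001, -1.0]]
wrist_force: [-0.1, 0.6, 0.4]
gripper_width: 0.897
gripper_force: 0.0
```

```bash
python3 - <<'E'
from h import *
s=r.sense();print(s["time_s"],s["tcp_pos"],np.round(s["ee_rot"],3).tolist())
a=r.capture("wrist");c=cam("wrist");np.savez("w4",K=c[0],E=c[1])
b=r.capture("scene");cv2.imwrite("pics/s4raw.png",b);cv2.imwrite("pics/w4raw.png",a)
a=cv2.resize(a[:260],None,fx=1.5,fy=1.5);b=cv2.resize(b[160:260,130:330],(768,384))[:210]
cv2.imwrite("pics/w4.png",np.vstack([a,b]))
E
```

```text
7.9333 [ 0.55666809 -0.20038503  0.30485885] [[-0.669, 0.744, -0.001], [0.744, 0.669, 0.001], [0.002, -0.001, -1.0]]
```

View pics/w4.png

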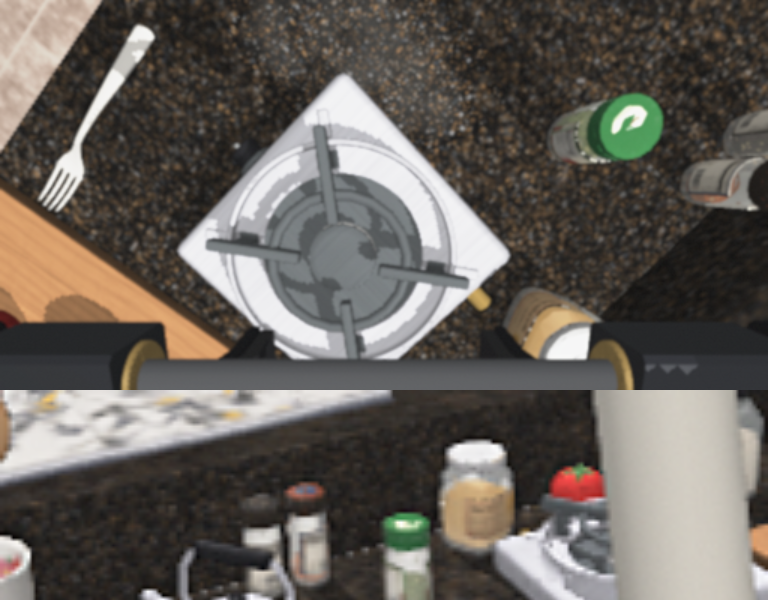

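Now arm ends are at (320,125), (468,282), (207,244) and about (350,357). Hob corners are at (345,74), (180,250) and (508,255), and the arms point at the ribs.

```bash
python3 - <<'E'
from h import *
d=np.load("w4.npz");c=(d["K"],d["E"])
P=lambda u,v,z:cast(c,(u/1.5,v/1.5),z)[:2]
fl,fr,bl=P(345,74,.045),P(180,250,.045),P(508,255,.045)
hc=(fr+bl)/2;x=bl-fl;y=fl-fr
print("hob",hc,np.linalg.norm(x),np.linalg.norm(y),"yaw",np.degrees(np.arctan2(x[1],x[0])),np.degrees(np.arctan2(-y[0],y[1])))
for z in(.104,.096):
    A,B,C=[P(*p,z) for p in((320,124),(469,282),(207,244))]
    print(z,"BC",np.linalg.norm(B-C),"mid",(B+C)/2,"angBC",np.degrees(np.arctan2(*(B-C)[::-1])),"A",np.linalg.norm(A-(B+C)/2),np.degrees(np.arctan2(*(A-(B+C)/2)[::-1])))
s=cam("scene")
cv2.imwrite("pics/x.png",0*cv2.imread("pics/w4.png"))
# kettle grip in scene image: dark grip ends at crop (192,550),(272,560) ->full
f=lambda u,v:(130+u*200/768,160+(v-390)*100/384)
g1,g2=cast(s,f(192,551),.15),cast(s,f(274,560),.15)
print("grip",g1,g2,np.linalg.norm(g1-g2))
E
```

```text
hob [ 0.535057   -0.22158531] 0.20897198799911734 0.21043707319298607 yaw -4.115562792884493 -3.9290711323701637
0.104 BC 0.2047294967260386 mid [ 0.5343832  -0.22014393] angBC 33.65085732965624 A 0.10265648176043685 138.68977136378467
0.096 BC 0.2094815716372165 mid [ 0.53490617 -0.22174152] angBC 33.65085732965621 A 0.10503929078036214 138.6897713637847
grip [0.58723124 0.22668891 0.15      ] [0.53374217 0.17087766 0.15      ] 0.07730443423719024
```

Call:
{"method": "drive_tool", "body": {"steps": [0, 0, 0, -0.005, 0.02, 0.02, 0, 0, 0, 0, -0.005, 0.02, 0.035, 0, 0, 0, 0, -0.005, 0.018, 0.04, 0, 0, 0, 0, 0, 0, 0.04, 0, 0, 0, 0, 0, 0, 0.025, 0, 0, 0, 0, 0, 0, 0.015, 0, 0, 0, 0, 0, 0, 0, 0, 0, 0, 0, 0, 0, 0, 0, 0, 0, 0, 0, 0, 0, 0]}}

```text
time_s: 8.78
tcp_pos: [0.6102, -0.1737, 0.1349]
ee_rot: [[-0.669, 0.743, 0.003], [0.743, 0.669, -0.001], [-0.003, 0.002, -1.0]]
wrist_force: [0.6, 0.0, 0.7]
gripper_width: 0.401
gripper_force: 0.0
```

Call:
{"method": "drive_tool", "body": {"steps": [0, 0, 0, 0, 0, 0.003, 0, 0, 0, 0, 0, 0, 0.003, 0]}}

```text
time_s: 8.95
tcp_pos: [0.6103, -0.1737, 0.1289]
ee_rot: [[-0.669, 0.743, 0.004], [0.743, 0.669, -0.0], [-0.003, 0.003, -1.0]]
wrist_force: [-0.4, 0.3, 0.5]
gripper_width: 0.249
gripper_force: 0.0
```

Call:
{"method": "drive_tool", "body": {"steps": [0, 0, 0, 0, 0, 0.002, 0, 0, 0, 0, 0, 0, 0.002, 0]}}

```text
time_s: 9.12
tcp_pos: [0.6094, -0.1737, 0.1234]
ee_rot: [[-0.669, 0.744, 0.001], [0.744, 0.669, 0.0], [-0.001, 0.001, -1.0]]
wrist_force: [-0.1, 0.9, -0.5]
gripper_width: 0.093
gripper_force: 0.0
```

Call:
{"method": "drive_tool", "body": {"steps": [0, 0, 0, 0, 0, 0.002, 0, 0, 0, 0, 0, 0, 0.002, 0]}}

```text
time_s: 9.28
tcp_pos: [0.6094, -0.1737, 0.1189]
ee_rot: [[-0.669, 0.743, 0.0], [0.743, 0.669, 0.0], [-0.0, 0.0, -1.0]]
wrist_force: [-0.5, 0.1, 0.7]
gripper_width: 0.014
gripper_force: 0.0
```

Call:
{"method": "drive_tool", "body": {"steps": [0, 0, 0, 0, 0, 0.002, 0, 0, 0, 0, 0, 0, 0.001, 0]}}

```text
time_s: 9.45
tcp_pos: [0.6094, -0.1737, 0.1159]
ee_rot: [[-0.669, 0.743, -0.0], [0.743, 0.669, -0.0], [0.0, -0.0, -1.0]]
wrist_force: [-0.3, 1.7, 4.4]
gripper_width: 0.004
gripper_force: 1.9
```

Call:
{"method": "drive_tool", "body": {"steps": [0, 0, 0, 0, 0, 0.002, 0, 0, 0, 0, 0, 0, 0.001, 0]}}

```text
time_s: 9.62
tcp_pos: [0.6097, -0.1737, 0.1153]
ee_rot: [[-0.67, 0.743, 0.001], [0.743, 0.67, -0.001], [-0.001, -0.0, -1.0]]
wrist_force: [-5.1, 3.5, 13.9]
gripper_width: 0.005
gripper_force: 7.3
```

Call:
{"method": "drive_tool", "body": {"steps": [0, 0, 0, 0, 0, -0.02, 0, 0, 0, 0, 0, 0, -0.02, 0, 0, 0, 0, 0, -0.035, 0, 0, 0, 0, 0, 0, -0.035, 0, 0, 0, 0, 0, 0, -0.035, 0, 0, 0, 0, 0, 0, -0.035, 0, 0, 0, 0, 0, 0, -0.035, 0, 0, 0, 0, 0, 0, 0.0, 0, 0, 0, 0, 0, 0, 0.0, 0, 0]}}

```text
time_s: 10.37
tcp_pos: [0.478, -0.2919, 0.1532]
ee_rot: [[-0.667, 0.745, 0.0], [0.745, 0.667, -0.0], [-0.0, 0.0, -1.0]]
wrist_force: [0.6, 0.3, 0.7]
gripper_width: 0.009
gripper_force: 0.0
```

The lift turned into a sideways move at safe height because I put the value in the wrong column; nothing was touched. It leaves me near the opposite arm, so I'll probe that one.

Call:
{"method": "drive_tool", "body": {"steps": [0, 0, 0, 0.013, 0, 0, 0, 0, 0, 0, 0.014, 0, 0.01, 0, 0, 0, 0, 0, 0, 0.01, 0, 0, 0, 0, 0, 0, 0.01, 0, 0, 0, 0, 0, 0, 0.003, 0, 0, 0, 0, 0, 0, 0, 0]}}

```text
time_s: 10.87
tcp_pos: [0.4614, -0.2705, 0.1186]
ee_rot: [[-0.669, 0.743, -0.002], [0.743, 0.669, 0.0], [0.002, -0.001, -1.0]]
wrist_force: [-0.6, -0.4, 0.0]
gripper_width: 0.007
gripper_force: 0.0
```

Call:
{"method": "drive_tool", "body": {"steps": [0, 0, 0, 0, 0, 0.002, 0, 0, 0, 0, 0, 0, 0.002, 0]}}

```text
time_s: 11.03
tcp_pos: [0.4621, -0.2709, 0.1161]
ee_rot: [[-0.669, 0.743, 0.001], [0.743, 0.669, -0.0], [-0.001, 0.0, -1.0]]
wrist_force: [0.6, -0.1, 3.0]
gripper_width: 0.009
gripper_force: 2.0
```

Call:
{"method": "drive_tool", "body": {"steps": [0, 0, 0, 0, 0, 0.001, 0, 0, 0, 0, 0, 0, 0.001, 0]}}

```text
time_s: 11.2
tcp_pos: [0.4619, -0.2712, 0.1154]
ee_rot: [[-0.669, 0.743, 0.001], [0.743, 0.669, -0.001], [-0.002, 0.0, -1.0]]
wrist_force: [-2.1, 1.7, 12.2]
gripper_width: 0.004
gripper_force: 5.9
```

Both opposite arms are at 96 mm, so all feet are in. Now to the kettle.

Call:
{"method": "drive_tool", "body": {"steps": [0, 0, 0, 0, 0, -0.02, 0, 0, 0, 0, 0, 0, -0.036, 0.5, 0, 0, 0, 0, 0, -0.036, 1, 0, 0, 0, 0, 0, -0.036, 1, 0, 0, 0, 0, 0, -0.036, 1, 0, 0, 0, 0, 0, -0.036, 1, 0, 0, -0.11, 0, 0, 0, 1, 0, 0, -0.11, 0, 0, 0, 1, 0, 0, -0.11, 0, 0, 0, 1, 0, 0, -0.11, 0, 0, 0, 1]}}

```text
time_s: 12.03
tcp_pos: [0.4612, -0.2706, 0.3144]
ee_rot: [[-0.924, 0.383, 0.001], [0.383, 0.924, 0.0], [-0.001, 0.001, -1.0]]
wrist_force: [0.1, 0.2, -0.6]
gripper_width: 0.608
gripper_force: 0.0
```

Call:
{"method": "drive_tool", "body": {"steps": [0, 0, -0.11, 0, 0, 0, 1, 0, 0, -0.11, 0, 0, 0, 1, 0, 0, -0.11, 0, 0, 0, 1, 0, 0, -0.11, 0, 0, 0, 1, 0, 0, -0.11, 0, 0, 0, 1, 0, 0, -0.11, 0, 0, 0, 1, 0, 0, -0.11, 0, 0, 0, 1, 0, 0, -0.11, 0, 0, 0, 1, 0, 0, -0.11, 0, 0, 0, 1, 0, 0, -0.11, 0, 0, 0, 1]}}

```text
time_s: 12.87
tcp_pos: [0.4612, -0.2707, 0.314]
ee_rot: [[-0.76, -0.65, 0.0], [-0.65, 0.76, 0.0], [-0.0, -0.0, -1.0]]
wrist_force: [-0.1, 0.3, 0.2]
gripper_width: 1.003
gripper_force: 0.0
```

Call:
{"method": "drive_tool", "body": {"steps": [0, 0, -0.1, 0, 0, 0, 1, 0, 0, 0, -0.026, 0.017, 0, 1, 0, 0, 0, -0.026, 0.017, 0, 1, 0, 0, 0, -0.026, 0.017, 0, 1, 0, 0, 0, -0.026, 0.017, 0, 1, 0, 0, 0, -0.026, 0.017, 0, 1, 0, 0, 0, -0.026, 0.017, 0, 1, 0, 0, 0, -0.026, 0.017, 0, 1, 0, 0, 0, -0.026, 0.017, 0, 1, 0, 0, 0, -0.026, 0.017, 0, 1]}}

```text
time_s: 13.7
tcp_pos: [0.514, 0.0054, 0.3143]
ee_rot: [[-0.695, -0.719, 0.001], [-0.719, 0.695, 0.0], [-0.001, -0.0, -1.0]]
wrist_force: [0.8, -0.1, 0.3]
gripper_width: 1.001
gripper_force: 0.0
```

Call:
{"method": "drive_tool", "body": {"steps": [0, 0, 0, -0.026, 0.017, 0, 1, 0, 0, 0, -0.026, 0.017, 0, 1, 0, 0, 0, -0.026, 0.017, 0, 1, 0, 0, 0, -0.026, 0.017, 0, 1, 0, 0, 0, -0.026, 0.017, 0, 1, 0, 0, 0, 0, 0, 0, 1, 0, 0, 0, 0, 0, 0, 1]}}

```text
time_s: 14.28
tcp_pos: [0.5433, 0.1577, 0.3134]
ee_rot: [[-0.694, -0.72, -0.001], [-0.72, 0.694, -0.0], [0.001, 0.0, -1.0]]
wrist_force: [-1.0, -0.0, 0.4]
gripper_width: 0.997
gripper_force: 0.0
```

```bash
python3 - <<'E'
from h import *
s=r.sense();print(s["time_s"],s["tcp_pos"],np.round(s["ee_rot"],3).tolist())
a=r.capture("wrist");c=cam("wrist");np.savez("w5",K=c[0],E=c[1])
cv2.imwrite("pics/w5.png",cv2.resize(a,(768,576)))
E
```

```text
14.2833 [0.54333343 0.15770752 0.313427  ] [[-0.694, -0.72, -0.001], [-0.72, 0.694, -0.0], [0.001, 0.0, -1.0]]
```

View pics/w5.png

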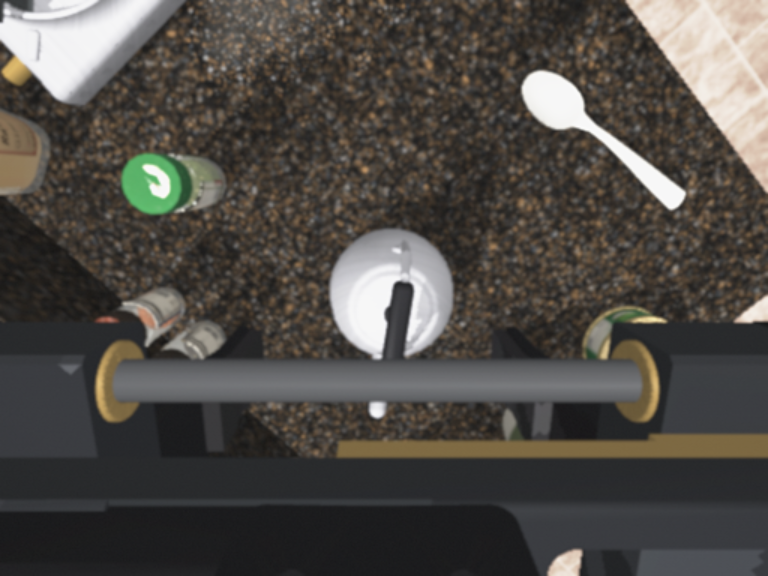

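Kettle body outline is centred at about (391,292). The black grip runs from (402,285) down to about (392,358), and the spout (377,410) points away from the camera.

```bash
python3 - <<'E'
from h import *
d=np.load("w5.npz");c=(d["K"],d["E"])
P=lambda u,v,z:cast(c,(u/1.5,v/1.5),z)[:2]
g=P(402,284,.154);h=P(393,357,.154);k=P(391.5,292,.05);u=(h-g)/np.linalg.norm(h-g)
s=P(377,411,.10)
print("grip near",g,"far",h,"axis deg",np.degrees(np.arctan2(u[1],u[0])),"centre from grip",g+.039*u,"body",k,"spout",s,np.degrees(np.arctan2(*(s-k)[::-1])),np.linalg.norm(s-k))
t=cam("top");print("crock",cast(t,(158,148),.08), cast(cam("scene"),(124,235),0))
R=np.array(r.sense()["ee_rot"]);p=np.array(r.sense()["tcp_pos"])
ce=g+.039*u;print("tool move",R.T@(np.array([*ce,.15])-p),"tool x deg",np.degrees(np.arctan2(R[1,0],R[0,0])))
E
```

```text
grip near [0.53458239 0.1734731 ] far [0.57617752 0.20837124] axis deg 39.99650021845295 centre from grip [0.56445965 0.19854   ] body [0.55983148 0.19461755] spout [0.63519667 0.25323127] 37.87325188620475 0.09547502309774478
crock [0.66625723 0.3804378  0.08      ] [0.72606313 0.40684178 0.        ]
tool move [-0.0450417   0.01378343  0.16365006] tool x deg -134.0133758157248
```

Call:
{"method": "drive_tool", "body": {"steps": [0, 0, 0.113, 0, 0, 0, 1, 0, 0, 0, -0.02, 0.009, 0.01, 1, 0, 0, 0, -0.0205, 0.009, 0.02, 1, 0, 0, 0, 0, 0, 0.03, 1, 0, 0, 0, 0, 0, 0.03, 1, 0, 0, 0, 0, 0, 0.03, 1, 0, 0, 0, 0, 0, 0.02, 1, 0, 0, 0, 0, 0, 0.015, 1, 0, 0, 0, 0, 0, 0.008, 1, 0, 0, 0, 0, 0, 0, 0.5]}}

```text
time_s: 15.17
tcp_pos: [0.5623, 0.1944, 0.1494]
ee_rot: [[-0.773, -0.634, -0.003], [-0.634, 0.773, -0.002], [0.004, 0.001, -1.0]]
wrist_force: [-0.0, 0.7, 2.1]
gripper_width: 0.974
gripper_force: 0.0
```

```bash
python3 - <<'E'
from h import *
s=r.sense();print(s["time_s"],s["tcp_pos"],np.round(s["ee_rot"],3).tolist())
a=r.capture("wrist");b=r.capture("scene")[150:270,110:270]
cv2.imwrite("pics/w6.png",np.hstack([cv2.resize(a[130:330,130:380],(400,320)),cv2.resize(b,(400,320),interpolation=cv2.INTER_CUBIC)]))
E
```

```text
15.1667 [0.56230252 0.19441955 0.14937699] [[-0.773, -0.634, -0.003], [-0.634, 0.773, -0.002], [0.004, 0.001, -1.0]]
```

View pics/w6.png

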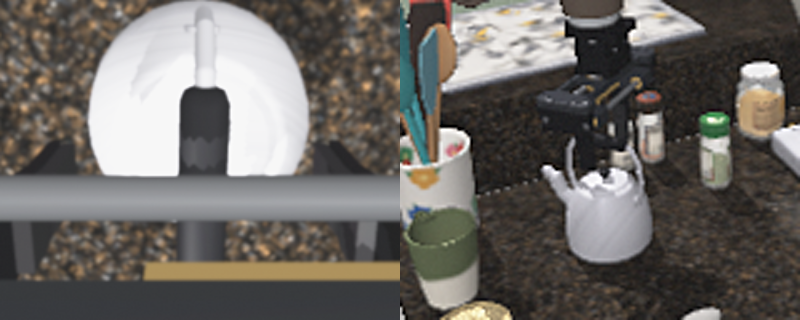

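The grip lies between the fingers, aligned with the tool and centred (crop column 204 of 400). Closing.

Call:
{"method": "drive_tool", "body": {"steps": [0, 0, 0, 0, 0, 0, 0, 0, 0, 0, 0, 0, 0, 0, 0, 0, 0, 0, 0, 0, 0, 0, 0, 0, 0, 0, 0, 0, 0, 0, 0, 0, 0, 0, 0, 0, 0, 0, 0, 0, 0, 0, 0, 0, 0, 0, 0, 0, 0, 0, 0, 0, 0, 0, 0, 0, 0, 0, 0, 0, 0, 0, 0]}}

```text
time_s: 16.02
tcp_pos: [0.5631, 0.1961, 0.1509]
ee_rot: [[-0.772, -0.636, -0.0], [-0.636, 0.772, -0.0], [0.0, -0.0, -1.0]]
wrist_force: [-0.1, -1.0, 0.4]
gripper_width: 0.235
gripper_force: 0.0
```

Call:
{"method": "drive_tool", "body": {"steps": [0, 0, 0, 0, 0, 0, 0, 0, 0, 0, 0, 0, 0, 0, 0, 0, 0, 0, 0, 0, 0]}}

```text
time_s: 16.27
tcp_pos: [0.5628, 0.196, 0.1508]
ee_rot: [[-0.772, -0.636, -0.001], [-0.636, 0.772, -0.0], [0.001, 0.0, -1.0]]
wrist_force: [-1.0, -0.7, -0.8]
gripper_width: 0.18
gripper_force: 29.8
```

Call:
{"method": "drive_tool", "body": {"steps": [0, 0, 0, 0, 0, -0.01, 0, 0, 0, 0, 0, 0, -0.015, 0, 0, 0, 0, 0, 0, -0.02, 0, 0, 0, 0, 0, 0, -0.025, 0, 0, 0, 0, 0, 0, -0.025, 0, 0, 0, 0, 0, 0, -0.025, 0, 0, 0, 0, 0, 0, -0.025, 0, 0, 0, 0, 0, 0, -0.015, 0, 0, 0, 0, 0, 0, 0, 0]}}

```text
time_s: 17.02
tcp_pos: [0.5645, 0.1964, 0.3154]
ee_rot: [[-0.772, -0.636, 0.007], [-0.636, 0.772, 0.003], [-0.008, -0.002, -1.0]]
wrist_force: [1.3, 0.4, -3.2]
gripper_width: 0.179
gripper_force: 29.8
```

```bash
python3 - <<'E'
from h import *
s=r.sense();print(s["time_s"],s["tcp_pos"],np.round(s["ee_rot"],3).tolist(),s["moment"],s["wrist_force"],s["joints"])
E
```

```text
17.0167 [0.56451518 0.19644152 0.31535402] [[-0.772, -0.636, 0.007], [-0.636, 0.772, 0.003], [-0.008, -0.002, -1.0]] [ 0.12149385 -0.36096347 -0.02570952] [ 1.30787377  0.3596337  -3.17752973] [ 3.47321357e+01  1.68221626e+01  3.28475608e+00  7.94641472e-02
 -7.60167720e+01 -8.52729015e+01]
```

Lifted firmly with the kettle centred under the TCP (within about 2 mm). Carrying it over the hob.

Call:
{"method": "drive_tool", "body": {"steps": [0, 0, 0, 0.0048, -0.0051, 0, 0, 0, 0, 0, 0.0096, -0.0102, 0, 0, 0, 0, 0, 0.0144, -0.0152, 0, 0, 0, 0, 0, 0.0192, -0.0203, 0, 0, 0, 0, 0, 0.0192, -0.0203, 0, 0, 0, 0, 0, 0.0192, -0.0203, 0, 0, 0, 0, 0, 0.0192, -0.0203, 0, 0, 0, 0, 0, 0.0192, -0.0203, 0, 0, 0, 0, 0, 0.0192, -0.0203, 0, 0, 0, 0, 0, 0.0192, -0.0203, 0, 0]}}

```text
time_s: 17.85
tcp_pos: [0.545, -0.0434, 0.3089]
ee_rot: [[-0.772, -0.635, -0.005], [-0.635, 0.772, -0.001], [0.004, 0.002, -1.0]]
wrist_force: [0.9, 1.1, -3.0]
gripper_width: 0.177
gripper_force: 29.8
```

Call:
{"method": "drive_tool", "body": {"steps": [0, 0, 0, 0.0192, -0.0203, 0, 0, 0, 0, 0, 0.0192, -0.0203, 0, 0, 0, 0, 0, 0.0192, -0.0203, 0, 0, 0, 0, 0, 0.0192, -0.0203, 0, 0, 0, 0, 0, 0.0192, -0.0203, 0, 0, 0, 0, 0, 0.0144, -0.0152, 0, 0, 0, 0, 0, 0.0096, -0.0102, 0, 0, 0, 0, 0, 0.0048, -0.0051, 0, 0, 0, 0, 0, 0, 0, 0, 0, 0, 0, 0, 0, 0, 0, 0]}}

```text
time_s: 18.68
tcp_pos: [0.5336, -0.2222, 0.3097]
ee_rot: [[-0.773, -0.635, -0.002], [-0.635, 0.773, 0.001], [0.001, 0.002, -1.0]]
wrist_force: [-1.2, -0.3, -4.0]
gripper_width: 0.175
gripper_force: 29.8
```

Call:
{"method": "drive_tool", "body": {"steps": [0, 0, 0, 0, 0, 0, 0, 0, 0, 0, 0, 0, 0, 0, 0, 0, 0, 0, 0, 0, 0]}}

```text
time_s: 18.93
tcp_pos: [0.5345, -0.2213, 0.311]
ee_rot: [[-0.771, -0.637, 0.0], [-0.637, 0.771, 0.0], [-0.0, 0.0, -1.0]]
wrist_force: [0.8, 0.4, -4.2]
gripper_width: 0.18
gripper_force: 29.8
```

```bash
python3 - <<'E'
from h import *
s=r.sense();R=np.array(s["ee_rot"]);p=np.array(s["tcp_pos"])
print(s["time_s"],p,np.round(R,3).tolist(),(R.T@(np.array([.535,-.222,.247])-p)).round(4))
a=r.capture("wrist");c=cam("wrist");cv2.imwrite("pics/w7.png",a)
cv2.imwrite("pics/w7v.png",np.hstack([cv2.resize(a[60:300,100:400],(450,360)),cv2.resize(r.capture("scene")[130:240,230:340],(350,360))]))
E
```

```text
18.9333 [ 0.53451221 -0.22128731  0.31099832] [[-0.771, -0.637, 0.0], [-0.637, 0.771, 0.0], [-0.0, 0.0, -1.0]] [ 0.0001 -0.0009  0.064 ]
```

View pics/w7v.png

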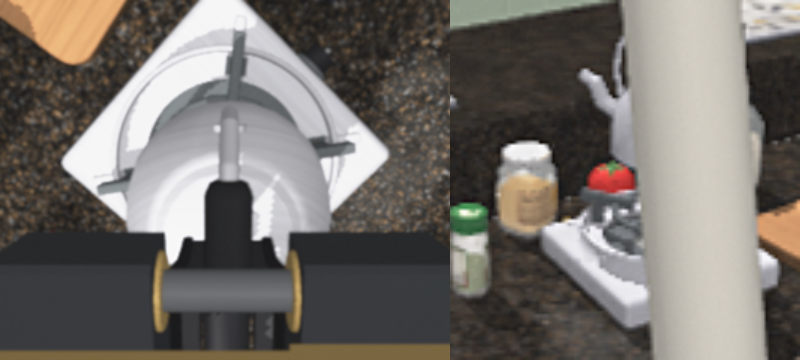

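The kettle hangs upright over the support, whose arms still point at the corners. Lowering slowly.

Call:
{"method": "drive_tool", "body": {"steps": [0, 0, 0, 0, -0.001, 0.008, 0, 0, 0, 0, 0, 0, 0.012, 0, 0, 0, 0, 0, 0, 0.012, 0, 0, 0, 0, 0, 0, 0.012, 0, 0, 0, 0, 0, 0, 0.008, 0, 0, 0, 0, 0, 0, 0.004, 0, 0, 0, 0, 0, 0, 0.002, 0, 0, 0, 0, 0, 0, 0, 0]}}

```text
time_s: 19.7
tcp_pos: [0.5351, -0.2229, 0.2528]
ee_rot: [[-0.772, -0.636, -0.0], [-0.636, 0.772, -0.0], [0.0, 0.0, -1.0]]
wrist_force: [0.1, -0.5, -3.0]
gripper_width: 0.18
gripper_force: 29.8
```

Call:
{"method": "drive_tool", "body": {"steps": [0, 0, 0, 0, 0, 0.002, 0, 0, 0, 0, 0, 0, 0.001, 0, 0, 0, 0, 0, 0, 0, 0]}}

```text
time_s: 19.95
tcp_pos: [0.5351, -0.2229, 0.2502]
ee_rot: [[-0.772, -0.636, 0.001], [-0.636, 0.772, 0.0], [-0.0, -0.0, -1.0]]
wrist_force: [-0.7, -0.1, -3.8]
gripper_width: 0.183
gripper_force: 29.8
```

Call:
{"method": "drive_tool", "body": {"steps": [0, 0, 0, 0, 0, 0.001, 0, 0, 0, 0, 0, 0, 0.001, 0, 0, 0, 0, 0, 0, 0, 0]}}

```text
time_s: 20.2
tcp_pos: [0.535, -0.2229, 0.2478]
ee_rot: [[-0.772, -0.636, -0.0], [-0.636, 0.772, 0.0], [0.0, 0.0, -1.0]]
wrist_force: [-0.1, -0.1, -3.8]
gripper_width: 0.177
gripper_force: 29.8
```

Call:
{"method": "drive_tool", "body": {"steps": [0, 0, 0, 0, 0, 0.001, 0, 0, 0, 0, 0, 0, 0.001, 0, 0, 0, 0, 0, 0, 0, 0]}}

```text
time_s: 20.45
tcp_pos: [0.5353, -0.223, 0.2471]
ee_rot: [[-0.772, -0.636, 0.001], [-0.636, 0.772, -0.001], [-0.001, -0.001, -1.0]]
wrist_force: [-1.2, 0.6, 2.1]
gripper_width: 0.181
gripper_force: 29.8
```

Call:
{"method": "drive_tool", "body": {"steps": [0, 0, 0, 0, 0, 0.001, 0, 0, 0, 0, 0, 0, 0, 0]}}

```text
time_s: 20.62
tcp_pos: [0.5354, -0.2232, 0.2469]
ee_rot: [[-0.772, -0.636, 0.002], [-0.636, 0.772, -0.001], [-0.001, -0.002, -1.0]]
wrist_force: [-2.5, 1.4, 5.9]
gripper_width: 0.179
gripper_force: 29.9
```

Contact came at TCP 0.247, exactly the seated height. Releasing and lifting away.

Call:
{"method": "drive_tool", "body": {"steps": [0, 0, 0, 0, 0, -0.0005, 0.3, 0, 0, 0, 0, 0, 0, 0.5, 0, 0, 0, 0, 0, 0, 0.7, 0, 0, 0, 0, 0, 0, 0.8, 0, 0, 0, 0, 0, 0, 0.8, 0, 0, 0, 0, 0, 0, 0.8, 0, 0, 0, 0, 0, 0, 0.8, 0, 0, 0, 0, 0, 0, 0.8, 0, 0, 0, 0, 0, 0, 0.8]}}

```text
time_s: 21.37
tcp_pos: [0.5351, -0.2229, 0.2454]
ee_rot: [[-0.772, -0.636, -0.0], [-0.636, 0.772, -0.0], [0.0, 0.0, -1.0]]
wrist_force: [-0.1, 0.7, -0.0]
gripper_width: 0.755
gripper_force: 0.0
```

Call:
{"method": "drive_tool", "body": {"steps": [0, 0, 0, 0, 0, -0.01, 0.8, 0, 0, 0, 0, 0, -0.02, 0.8, 0, 0, 0, 0, 0, -0.03, 0.8, 0, 0, 0, 0, 0, -0.03, 0.8, 0, 0, 0, 0, 0, -0.03, 0.8, 0, 0, 0, -0.02, 0, -0.02, 0.8, 0, 0, 0, -0.02, 0, 0, 0.8, 0, 0, 0, -0.015, 0, 0, 0.8, 0, 0, 0, 0, 0, 0, 0.8, 0, 0, 0, 0, 0, 0, 0.8]}}

```text
time_s: 22.2
tcp_pos: [0.5776, -0.1873, 0.3842]
ee_rot: [[-0.771, -0.636, -0.003], [-0.637, 0.771, 0.0], [0.002, 0.002, -1.0]]
wrist_force: [0.7, -0.3, -0.5]
gripper_width: 0.803
gripper_force: 0.0
```

```bash
python3 - <<'E'
from h import *
s=r.sense();print(s["time_s"],s["tcp_pos"])
a=r.capture("wrist");c=cam("wrist");np.savez("w8",K=c[0],E=c[1]);cv2.imwrite("pics/w8raw.png",a)
a=cv2.resize(a[:250],(768,375));t=cv2.resize(r.capture("top")[150:270,220:360],(262,225));q=cv2.resize(r.capture("scene")[130:240,110:360],(506,225))
cv2.imwrite("pics/w8.png",np.vstack([a,np.hstack([t,q])]))
E
```

```text
22.2 [ 0.57757938 -0.18731045  0.38423974]
```

View pics/w8.png

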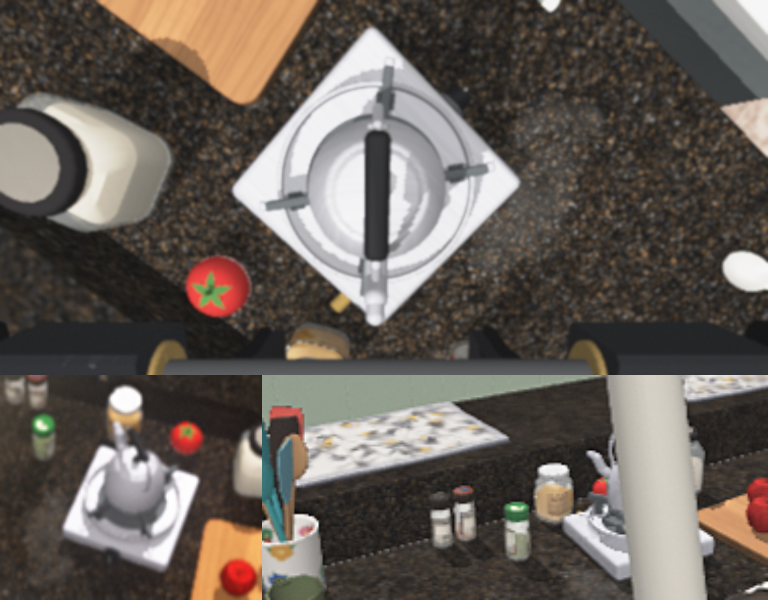

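The kettle stands upright: body centre at (376,190), grip from (377,132) to (376,258), arms still pointing at the corners. One last centring number, then hand in.

```bash
python3 - <<'E'
from h import *
d=np.load("w8.npz");c=(d["K"],d["E"])
P=lambda u,v,z:cast(c,(u/1.5,v/1.5),z)[:2]
print("body",P(376,189,.14),"grip",(P(378,131,.252)+P(376,260,.252))/2,"hob",(P(233,188,.045)+P(519,184,.045))/2)
E
```

```text
body [ 0.53411055 -0.22303443] grip [ 0.53530959 -0.22152667] hob [ 0.5337657  -0.22314891]
```

Body, grip and hob centres agree to about 2 mm.

```bash
python3 -c "
from station import r
print(r.finish_job())"
```

```text
the job is handed in; nothing more can be done
None
```

I turned the pan support about 78° until its feet dropped into the notches (two opposite arms probed at the seated height), set the kettle upright within about 2 mm of the burner centre, and handed the job in at about 22 s; the verdict was not shown.

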